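Set up the capsule lidding station

TASK

Set up the lidding station for the next batch: take the used (windowed) blank out of the die and lay it in the grey tray, seat the fresh square blank fully home in the die, and load every sample capsule on the bench end to end into the feeder's tube, then drop the follower weight, stem up, on top of the stack. When all of that is done, and only then, throw the lever fully over to its far stop; leave the other things on the bench where they are.

Things in the scene. Friction and masses are not known exactly. Their poses are not given: they have to be found in the camera images.
- cap1: one of 2 to 4 identical closed aluminium sample capsules: plain upright cylinder 34 mm in diameter, 30 mm high, 60 g, standing on the bench at the start; same at both ends; origin at its centre (15 mm above the bench). Absent ones read None from the start
- cap2: one of 2 to 4 identical closed aluminium sample capsules: plain upright cylinder 34 mm in diameter, 30 mm high, 60 g, standing on the bench at the start; same at both ends; origin at its centre (15 mm above the bench). Absent ones read None from the start
- cap3: one of 2 to 4 identical closed aluminium sample capsules: plain upright cylinder 34 mm in diameter, 30 mm high, 60 g, standing on the bench at the start; same at both ends; origin at its centre (15 mm above the bench). Absent ones read None from the start
- cap4: one of 2 to 4 identical closed aluminium sample capsules: plain upright cylinder 34 mm in diameter, 30 mm high, 60 g, standing on the bench at the start; same at both ends; origin at its centre (15 mm above the bench). Absent ones read None from the start
- follower: steel follower weight, 220 g: cylinder 34 mm in diameter and 30 mm high with a thin stem 14 mm in diameter rising 30 mm more from the middle of its top (60 mm in all); stands on the bench, stem up; origin at the centre of its underside, z up the stem
- blank: fresh white PTFE blank: solid square plate 50 x 50 x 16 mm, 88 g, flat on the bench; origin at its centre (8 mm above the bench), x and y along its sides
- used: used white PTFE blank, lying in the die cavity at the start: same 50 x 50 x 16 mm plate but with a 22 mm square window punched through its middle, 70 g; origin at its centre, x and y along its sides
- tube_floor (a point): centre of the floor inside the feeder's upright tube magazine, 20 mm above the bench. The tube is clear with a 12 mm sight slot down its +x side, bore 38 mm, outside about 47 mm, inside depth 155 mm, on a 90 mm square grey base bolted to the bench
- tube_mouth (a point): centre of the tube's open top, on its axis 175 mm above the bench, level with the rim; the last 6 mm of the bore flare out to about 50 mm across (outside about 57 mm)
- die (a point): centre of the floor of the square die cavity, 20 mm above the bench, in a steel bed plate (110 x 200 mm) bolted to the bench; the cavity is 53 x 53 mm, 6 mm deep, sides along this point's x and y, with a 13.5 mm wide steel rim round it, so a 16 mm blank lying home stands 10 mm proud of the rim; z up
- lever_tip (a point): centre of the black ball (26 mm) at the end of the lever on the same bed plate, 110 mm from the die along the die's +y; the lever's stick is 10 mm thick and 80 mm from ball centre to pivot; the pivot lies 42 mm above the bench and turns about the die's y axis, so the ball swings 77 mm along the die's +x from its near stop to its far stop, at 112 to 122 mm above the bench
- lever (a joint): lever angle in rad: 0 leaning fully to the near side (die's -x, towards the robot), 1.0 fully over on the far side (die's +x); stays where left, about 1 N at the ball moves it
- tray: grey open tray, 130 x 130 mm, 30 mm high, walls and floor about 4 mm, heavy and fixed; origin at the centre of its underside
- jar: bystander: amber glass jar 42 mm in diameter, 65 mm high
- beaker: bystander: glass beaker 64 mm in diameter, 85 mm high
- wrench: bystander: 160 mm wrench lying flat
- screwdriver: bystander: 170 mm screwdriver lying flat
- dish: bystander: flat glass dish 70 mm in diameter, 14 mm high
- wash: bystander: white wash bottle 64 mm in diameter, 170 mm high

How it is judged:
By the outcome, as a careful person would: the job done as asked, in the order asked, and still so for the second after the job is handed in, with the robot touching nothing.
Of cap1, cap2, cap3, cap4 only 2 to 4 are there at a start; the rules pass over those that are not, and their reading is None.
At some moment in a run one of cap1, cap2, cap3, cap4, blank may be knocked a few centimetres aside while the robot is not near it.
It also fails if it takes over 210 s, if anything falls off the work surface, if the arm or the gripper's body presses on something with over 40 N, if the wrist force passes 120 N, or if a joint passes its speed limit or range.

ROBOT

A 6-joint arm with a two-finger parallel gripper is mounted at the origin on the work surface. World frame = base frame: x ahead of the robot, y to its left, z up, the work surface at z = 0. Lengths are in m, angles in degrees, forces in N, time in s.
With the tool pointing down it reaches from about 0.35 to 0.875 m from the base axis. Payload 4.2 kg.
Tool frame: the origin (TCP) lies midway between the tips of the shut fingers; the grasp point (between the pads) lies 19 mm behind it; y points along the fingers, z is the direction in which the jaws open and shut, and the axes are right-handed (so a half turn about y gives the same grasp; the last joint's range is limited). The gripper opens to 87 mm and grips with 3 to 60 N. Pads are 19 mm wide; open, the fingers measure 117 mm over their backs; the gripper's body (75 mm by 190 mm) begins 51 mm behind the grasp point.
Start: joints at [-58.235, 22.042, 0.453, 0, -68.411, -14.817], TCP at [0.182, -0.598, 0.192] pointing down, gripper open.
Joint ranges: [-179.83, 179.83], [-69.29, 118.12], [-61.27, 80.66], [-181.25, 117.63], [-171.15, -9.14], [-177.46, 177.46]. Speed limits (degrees/s): [159.86, 159.86, 180, 180, 180, 180].

INTERFACE

Orientations are given as [roll, pitch, yaw] about the fixed x, y, z axes, in that order (R = Rz(yaw) Ry(pitch) Rx(roll)).
In Python, from workcell import env gives the robot as it stands. The module is installed in compiled form; this text tells all that it offers. Calls block until the motion is done:
- env.goto(position, orientation): joint-space move of the TCP to a pose.
- env.move_straight(position, rotation=None, rate=0.15, force_limit=None): straight line of the TCP; rotation=None keeps the orientation; rate is the mean speed in m/s. With force_limit (N) it stops when the force on the tool has changed by that much, and returns True; else False.
- env.set_joints(angles): joint-space move.
- env.gripper_to(opening, grasp_force=None): opening from 0.0 (shut) to 1.0 (fully open); grasp_force is the grip in N (None keeps the last); returns when the fingers have stopped.
- env.dwell(seconds).
- env.inverse_kinematics(position, orientation): joint angles nearest the present ones, or None.
- env.read_state(): the state.
- env.grab_frame(name): name is "scene" or "top" or "wrist"; returns a dict with "image" (400x640x3 uint8, blue, green, red), "fx", "fy", "cx", "cy" (pixels), "D" ([k1, k2, p1, p2, k3] as OpenCV has them; the pictures are not rectified), "position" and "orientation" of the camera in the world. Camera axes: x right, y up, looking along -z (the intrinsics and any distortion apply to the point x, -y, -z); pixel columns grow to the right and rows downward; lengths in m; the calibration is good to about 2 mm. A picture is of the moment at which its call begins. There is no depth.
A pose or a line that the arm cannot do raises env.Unreachable and nothing moves.
- env.close_job(): hands the job in, once; it reports no verdict.
Trained networks look in a picture, given as the dict that the camera call returned (one of the last four; its "shot" number tells which), for a name from the list of things; names that differ only in an ending like _2 or _b are one class to them, and where a whole thing is asked for, a point or a joint stands for the part that bears it (a point fixed in the world has none). Each returns a list of dicts, best first, with "score" (0 to 1); they miss things now and then, are a little off and sometimes report something else, mostly with a low value. They report only what shows in the picture. A call takes as long as a camera call.
- env.search_frame(picture, thing): "xyz" ([x, y, z] in m, in world coordinates, good to about 4 mm: the middle of the surface that is visible of it).
- env.trace(picture, thing): "mask" (400x640 bool, what is visible of it).
The state is a dict: "clock": time; "joint_positions": joint angles; "qvel": joint speeds; "joint_torque": joint torques, N m; "position": TCP position; "tool_rot": TCP orientation; "force": force on the tool from outside, world axes, zero at the start; "wrist_torque": the same for the moment, N m; "opening": opening from 0.0 (shut) to 1.0 (fully open).
Only numpy, scipy, OpenCV 4.12 (cv2) and the standard library are available. Lean on these libraries where they do the work, as an engineer would, in place of code of your own. Each camera call takes 0.05 s, during which the arm holds its last target. There are 200 camera calls.

## Working session

There is one attempt and no reset: what is moved stays moved. The work goes in short steps, each a Python script; the robot and the scene stay as the last script left them, time stands still between calls to the robot, and variables do not carry over. Pictures are saved under pics/ and viewed, about 12 in all and at most 16, crops included, and the job is handed in when it is done.

```bash
mkdir -p pics; ls
cat > h.py <<'E'
import numpy as np, cv2
from scipy.spatial.transform import Rotation as R
from workcell import env
def cam(p):
    return R.from_euler('xyz',p['orientation'],degrees=True).as_matrix() if np.size(p['orientation'])==3 else np.array(p['orientation'])
def K(p): return np.array([[p['fx'],0,p['cx']],[0,p['fy'],p['cy']],[0,0,1.]])
def pix2w(p,uv,z):
    """pixels -> world points on the plane z"""
    uv=np.array(uv,float).reshape(-1,1,2)
    n=cv2.undistortPoints(uv,K(p),np.array(p['D'],float)).reshape(-1,2)
    d=np.c_[n[:,0],-n[:,1],-np.ones(len(n))]@cam(p).T
    o=np.array(p['position']); return o+d*((z-o[2])/d[:,2])[:,None]
def w2pix(p,P):
    c=(np.array(P,float).reshape(-1,3)-p['position'])@cam(p)
    c=c*[1,-1,-1]
    return cv2.projectPoints(c,np.zeros(3),np.zeros(3),K(p),np.array(p['D'],float))[0].reshape(-1,2)
E
python3 - <<'E'
from h import *
np.set_printoptions(precision=4,suppress=True)
s=env.read_state(); print(s)
P={n:env.grab_frame(n) for n in("scene","top")}
for n,p in P.items():
    cv2.imwrite(f'pics/{n}0.png',p['image']); print(n,{k:v for k,v in p.items() if k!='image'})
    for t in['cap1','follower','blank','used','tube_floor','tube_mouth','die','lever_tip','lever','tray','jar','beaker','wrench','screwdriver','dish','wash']:
        try:print(t,[(np.round(d['xyz'],3).tolist(),round(d['score'],2)) for d in env.search_frame(p,t)][:6])
        except Exception as e:print(t,repr(e)[:100])
print(env.read_state()['clock'])
E
```

```text
pics
{'clock': 0.0, 'joint_positions': array([-58.2356,  22.0925,   0.3796,  -0.0285, -68.4105, -14.8177]), 'qvel': array([-0.0193,  0.0842, -0.1574, -0.0376, -0.073 , -0.0514]), 'joint_torque': array([ -0.0002, -39.0667,  18.7409,   4.22  ,   0.011 ,  -0.0002]), 'position': array([ 0.182 , -0.5972,  0.191 ]), 'tool_rot': array([-89.8738,   0.0059,  16.9362]), 'force': array([-0.0628,  0.2282,  0.7419]), 'wrist_torque': array([ 0.0069, -0.0301,  0.007 ]), 'opening': 1.0001342195971485}
scene {'fx': 392.16244967304243, 'fy': 392.16244967304243, 'cx': 322.31310467179526, 'cy': 196.22128908837058, 'D': array([-0.0117,  0.    ,  0.    ,  0.    ,  0.    ]), 'position': array([ 1.0793, -0.7125,  1.0518]), 'orientation': array([43.0439,  0.5163, 37.9798]), 'shot': 1}
cap1 [([0.433, -0.052, 0.023], 0.65), ([0.598, -0.263, 0.027], 0.64), ([0.46, 0.064, 0.027], 0.47)]
follower [([0.465, -0.31, 0.03], 0.57)]
blank [([0.573, -0.407, 0.016], 0.87)]
used [([0.612, -0.11, 0.038], 0.59)]
tube_floor [([0.563, 0.227, 0.055], 0.57)]
tube_mouth [([0.565, 0.224, 0.057], 0.68), ([0.648, -0.46, 0.006], 0.6
[... 937 characters left out ...]
, -0.304, 0.032], 0.55)]
blank [([0.568, -0.401, 0.015], 0.44)]
used [([0.605, -0.109, 0.038], 0.65), ([0.459, -0.303, 0.033], 0.16)]
tube_floor [([0.55, 0.229, 0.019], 0.88)]
tube_mouth [([0.549, 0.235, 0.02], 0.71)]
die [([0.603, -0.053, 0.018], 0.73), ([0.569, -0.0, 0.119], 0.39)]
lever_tip [([0.567, 0.002, 0.119], 0.48)]
lever [([0.602, -0.051, 0.018], 0.69), ([0.57, -0.002, 0.123], 0.38)]
tray [([0.357, 0.272, 0.0], 0.66)]
jar [([0.698, -0.319, 0.067], 0.53), ([0.785, 0.132, 0.039], 0.45)]
beaker [([0.784, 0.133, 0.04], 0.64)]
wrench [([0.642, -0.458, 0.005], 0.75)]
screwdriver [([0.582, 0.432, 0.023], 0.75)]
dish [([0.332, -0.193, 0.018], 0.78)]
wash [([0.49, -0.525, 0.109], 0.59)]
1.7
```

View pics/scene0.png

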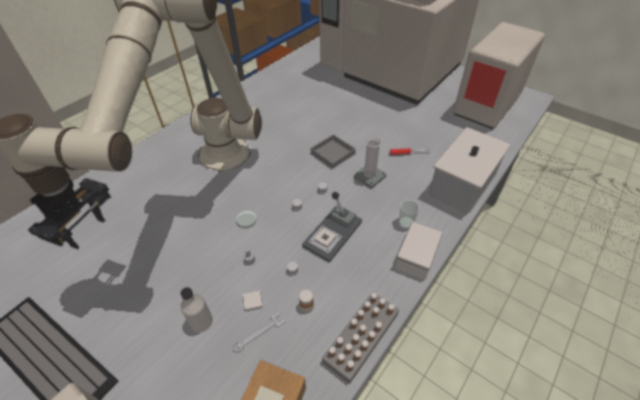

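View pics/top0.png

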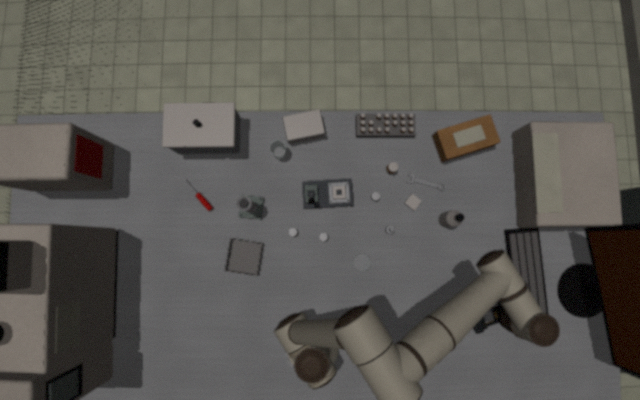

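Three capsules are visible: scene (323,188), (297,204), (292,268), and the top view agrees. The used blank shows in the die at scene (324,237), and the tube, tray, follower, blank and lever are all where the networks put them. Next I lift and look at the die with the wrist camera.

Run:
```python
from h import *
np.set_printoptions(precision=4,suppress=True)
env.move_straight([0.182,-0.598,0.32],rate=0.3)
for y in(-90,90):print(y,env.inverse_kinematics([.608,-.11,.3],[-90,0,y]))
q={y:env.inverse_kinematics([.608,-.11,.3],[-90,0,y]) for y in(-90,90)}
y=min((k for k in q if q[k] is not None),key=lambda k:abs(q[k][5]))
env.goto([.608,-.11,.3],[-90,0,y])
p=env.grab_frame('wrist');cv2.imwrite('pics/w1.png',p['image']);print(y,{k:v for k,v in p.items() if k!='image'})
np.save('p1.npy',p,allow_pickle=True)
for t in('used','lever_tip'):print(t,env.search_frame(p,t))
m=env.trace(p,'used')
if m: 
    b=m[0]['mask'];cv2.imwrite('pics/m1.png',b.astype(np.uint8)*255);print(b.sum())
s=env.read_state();print(s['clock'],s['position'],s['tool_rot'])
```

```text
-90 [  4.7337  18.5013  10.4      0.     -81.8987 175.2663]
90 [  4.7337  18.5013  10.4      0.     -81.8987  -4.7337]
90 {'fx': 330.86855029261267, 'fy': 330.86855029261267, 'cx': 323.1675418595592, 'cy': 200.13227471053727, 'D': array([-0.0655,  0.    ,  0.    ,  0.    ,  0.    ]), 'position': array([ 0.6081, -0.185 ,  0.4931]), 'orientation': array([-15.7097,   0.0806, 179.941 ]), 'shot': 3}
used [{'xyz': [0.6054, -0.1103, 0.0364], 'score': 0.9}]
lever_tip [{'xyz': [0.5732, -0.0026, 0.1219], 'score': 0.85}]
1100
4.7833 [ 0.6079 -0.1107  0.3001] [-90.0067   0.001   89.9351]
```

View pics/w1.png

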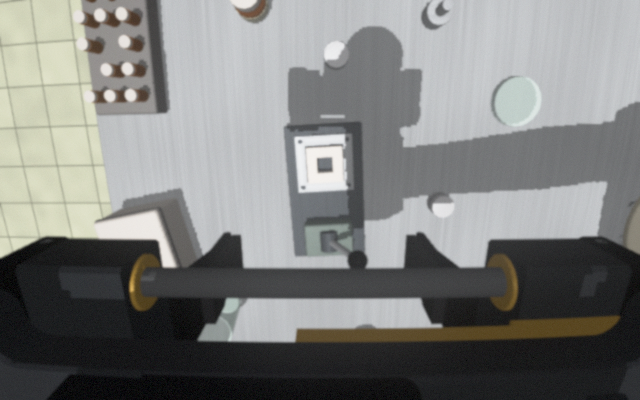

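The wrist view shows the used blank in the die at pixel (325,163) and the lever leaning to the robot side, with the ball at (357,260). I move closer to measure the die pose.

```bash
cat >> h.py <<'E'
def rect(p,mask,z):
    """min-area rectangle of a mask, in the world plane z: centre, sizes, yaw of its side in (-45,45]"""
    m=mask.astype(np.uint8); n,l,s,_=cv2.connectedComponentsWithStats(m)
    m=(l==1+np.argmax(s[1:,4])).astype(np.uint8)
    c=max(cv2.findContours(m,cv2.RETR_EXTERNAL,cv2.CHAIN_APPROX_NONE)[0],key=len).reshape(-1,2)
    w=pix2w(p,c,z)[:,:2]
    (cx,cy),(a,b),th=cv2.minAreaRect((w*1000).astype(np.float32))
    return np.round([cx/1000,cy/1000],4),(round(a,1),round(b,1)),round((th+45)%90-45,2)
def look(x,y,yaw=90,z=0.16,name=None):
    env.goto([x,y,z],[-90,0,yaw]); p=env.grab_frame('wrist')
    if name: cv2.imwrite(f'pics/{name}.png',p['image'])
    return p
E
python3 - <<'E'
from h import *
p=look(.606,-.135,z=.18,name='w2')
m=env.trace(p,'used');print(len(m),m[0]['score'],rect(p,m[0]['mask'],.036))
m=env.trace(p,'die');
for d in m[:2]:print('die',d['score'],rect(p,d['mask'],.02))
print(env.search_frame(p,'used')[:1],p['position'])
np.save('p2.npy',p,allow_pickle=True)
E
```

```text
2 0.59 (array([ 0.6066, -0.1091]), (50.0, 53.6), 3.22)
die 0.64 (array([ 0.6066, -0.0953]), (110.8, 140.5), 3.17)
die 0.6 (array([ 0.5917, -0.2534]), (33.3, 36.4), 0.17)
[{'xyz': [0.6051, -0.1117, 0.0363], 'score': 0.8}] [ 0.6070791  -0.20940531  0.37431853]
```

View pics/w2.png

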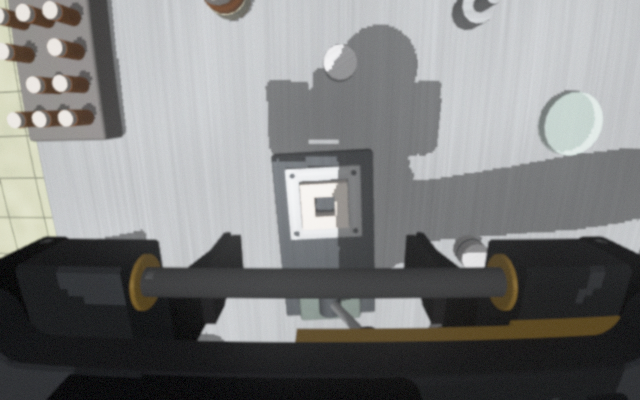

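Run:
```python
from h import *
p=np.load('p2.npy',allow_pickle=True).item()
w=pix2w(p,[(286,168),(359,166),(362,233),(291,240)],.026)[:,:2];print(w.round(4),w.mean(0))
g=cv2.resize(p['image'][140:320,250:400],None,fx=5,fy=5,interpolation=cv2.INTER_CUBIC)[:600]
cv2.imwrite('pics/w2c.png',g)
```

```text
[[ 0.6478 -0.1474]
 [ 0.57   -0.1496]
 [ 0.5644 -0.0735]
 [ 0.6446 -0.0649]] [ 0.60667956 -0.10884637]
```

View pics/w2c.png

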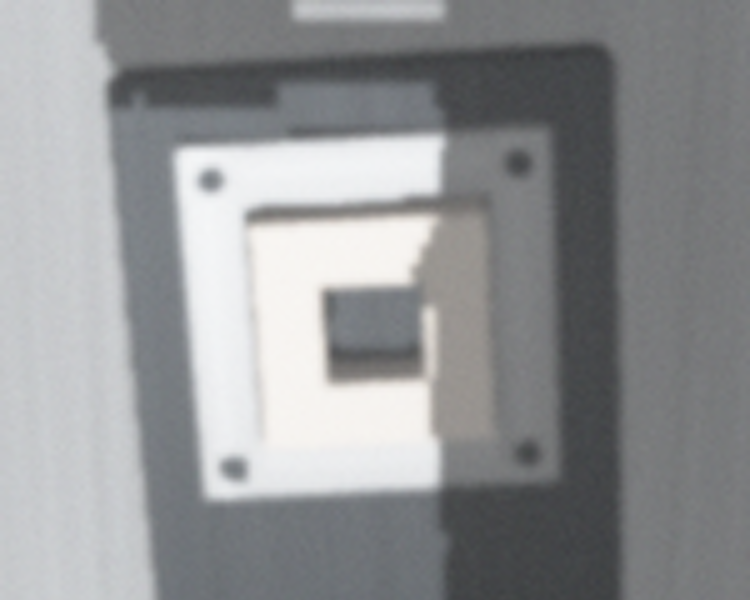

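```bash
cat >> h.py <<'E'
def edges(w):
    """square corners in order (+x-y,-x-y,-x+y,+x+y): centre, side lengths, yaw"""
    v=[w[0]-w[1],w[3]-w[2]];u=[w[3]-w[0],w[2]-w[1]]
    a=[np.degrees(np.arctan2(d[1],d[0])) for d in v]+[np.degrees(np.arctan2(-d[0],d[1])) for d in u]
    return w.mean(0).round(4),np.round([np.linalg.norm(d)*1000 for d in v+u],1),np.round(a,2)
def down(x,y,z,yaw,zs,rate=.25,fl=None):
    env.goto([x,y,zs],[-90,0,yaw]); return env.move_straight([x,y,z],rate=rate,force_limit=fl)
E
python3 - <<'E'
from h import *
p=np.load('p2.npy',allow_pickle=True).item()
o=np.array([250,140])
for q in([(175,148),(552,127),(560,482),(205,500)],[(210,180),(518,163),(528,453),(234,468)]):
    print(edges(pix2w(p,np.array(q)/5+o,.026)[:,:2]))
print(edges(pix2w(p,np.array([(248,221),(490,210),(495,437),(262,445)])/5+o,.036)[:,:2]))
env.gripper_to(.8,25)
c=down(.6065,-.1095,.0295,93,.12,.2,8); print('contact',c,env.read_state()['position'])
env.gripper_to(0.3,25); s=env.read_state();print(s['opening'],s['position'],s['force'],s['clock'])
env.move_straight([.6065,-.1095,.15],rate=.2)
print(env.read_state()['opening'])
E
```

```text
(array([ 0.6066, -0.1075]), array([80.5, 80.4, 80.9, 81. ]), array([3.29, 3.22, 3.07, 3.05]))
(array([ 0.6067, -0.1076]), array([66.1, 66.2, 66.1, 66.2]), array([3.28, 3.22, 3.26, 3.4 ]))
(array([ 0.6064, -0.1081]), array([50.7, 50.8, 50.1, 50.5]), array([2.74, 2.19, 2.42, 2.43]))
contact False [ 0.60848263 -0.11009101  0.0315865 ]
0.3009740914232805 [ 0.60648585 -0.10949653  0.02944791] [-0.07209606 -0.60529046 -0.12324   ] 8.1333
0.2977077089251081
```

Run:
```python
from h import *
env.gripper_to(.575,25)
p=env.grab_frame('wrist')
cv2.imwrite('pics/w3.png',p['image'])
m=env.trace(p,'used')
for d in m[:1]:print(d['score'],rect(p,d['mask'],.036))
print(env.search_frame(p,'used')[:2])
```

```text
0.65 (array([ 0.6066, -0.1087]), (50.0, 51.1), 3.04)
[{'xyz': [0.6019, -0.1091, 0.0337], 'score': 0.66}]
```

View pics/w3.png

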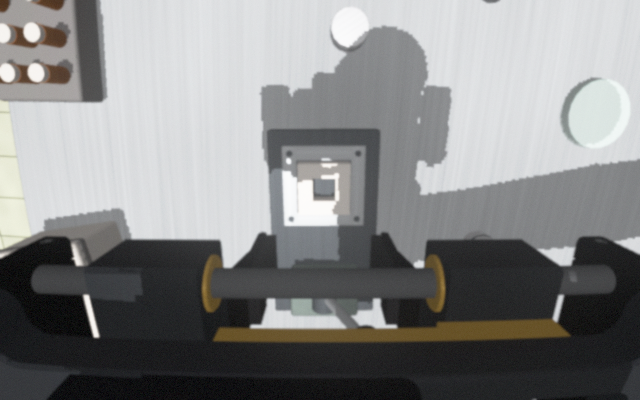

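Run:
```python
from h import *
p=env.grab_frame('wrist'); s=env.read_state()
Rt=R.from_euler('xyz',s['tool_rot'],degrees=True).as_matrix()
T=s['position']
for k in(-.025,.025):print('tip px',w2pix(p,[T+Rt[:,2]*k,T+Rt[:,2]*k-Rt[:,1]*.019]).round(0).tolist())
env.gripper_to(.68,25)
env.move_straight([.6066,-.1080,.036],rate=.2)
c=env.move_straight([.6066,-.1080,.012],rate=.02,force_limit=6);s=env.read_state();print(c,s['position'],s['force'],s['opening'],s['clock'])
```

```text
tip px [[284.0, 231.0], [280.0, 243.0]]
tip px [[364.0, 231.0], [368.0, 243.0]]
False [ 0.60674022 -0.10799154  0.01216577] [ 0.08151228 -0.01818085 -1.22786313] 0.6829962628102321 12.3917
```

Run:
```python
from h import *
c=env.move_straight([.6066,-.1080,-.004],rate=.02,force_limit=5);s=env.read_state();print(c,s['position'],s['force'],s['opening'],s['clock'])
p=env.grab_frame('wrist');cv2.imwrite('pics/w4.png',p['image'])
```

```text
True [ 0.60625634 -0.10802813 -0.00388261] [-0.47687441  0.20220463  4.71971078] 0.6817200991477878 13.1667
```

View pics/w4.png

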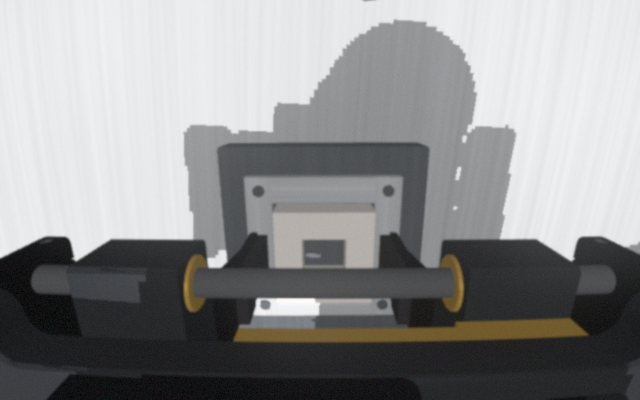

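Run:
```python
from h import *
env.move_straight([.6066,-.1080,-.001],rate=.03)
env.gripper_to(0.3,25); s=env.read_state();print(s['opening'],s['position'],s['force'],s['clock'])
```

```text
0.5688771740572927 [ 0.60631885 -0.107999   -0.00133643] [-0.70270175  0.06193936 -0.88636726] 13.85
```

Run:
```python
from h import *
env.move_straight([.6066,-.1080,.12],rate=.25)
print(env.read_state()['opening'])
tx,ty=.357,.273
env.goto([tx,ty,.12],[-90,0,90])
env.move_straight([tx,ty,.01],rate=.25)
c=env.move_straight([tx,ty,-.017],rate=.04,force_limit=4);s=env.read_state();print(c,s['position'],s['opening'])
env.gripper_to(.75); env.move_straight([tx,ty,.15],rate=.3)
# look at die (empty) for the cavity
p=look(.606,-.135,90,.15,'w5');np.save('p5.npy',p,allow_pickle=True)
m=env.trace(p,'die');print(m[0]['score'],rect(p,m[0]['mask'],.02))
sc=env.grab_frame('scene')
for t in('used','blank','cap1','follower'):print(t,[(np.round(d['xyz'],3).tolist(),round(d['score'],2)) for d in env.search_frame(sc,t)][:4])
q=w2pix(p,[(.6066,-.1077,.026)])[0].astype(int);print(q)
a=p['image'][q[1]-60:q[1]+60,q[0]-80:q[0]+80];b=sc['image'][120:300,230:410]
cv2.imwrite('pics/w5c.png',np.hstack([cv2.resize(a,(720,540),interpolation=2)]))
print(env.read_state()['clock'])
```

```text
0.5692290934851861
True [ 0.35662227  0.27249533 -0.01742905] 0.5700483259447096
0.88 (array([ 0.607 , -0.1027]), (111.2, 125.8), 2.7)
used [([0.383, 0.278, 0.021], 0.47)]
blank [([0.57, -0.407, 0.013], 0.64), ([0.398, 0.304, 0.01], 0.32)]
cap1 [([0.51, -0.54, 0.106], 0.26)]
follower [([0.464, -0.31, 0.029], 0.54), ([0.562, 0.227, 0.055], 0.38)]
[323 210]
20.85
```

View pics/w5c.png

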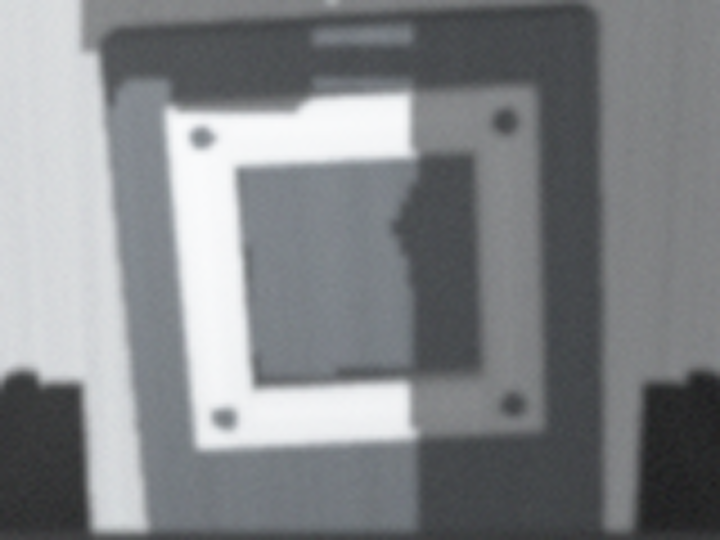

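Run:
```python
from h import *
p=np.load('p5.npy',allow_pickle=True).item()
for q in([(167,110),(535,87),(543,432),(197,450)],[(202,137),(505,121),(513,404),(224,418)],[(236,168),(474,152),(482,373),(255,386)]):
    print(edges(pix2w(p,np.array(q)/4.5+[243,150],.026)[:,:2]))
env.move_straight([.606,-.135,.2],rate=.3)
p=look(.57,-.425,90,.2)
m=env.trace(p,'blank')
for d in m[:2]:print(d['score'],rect(p,d['mask'],.016))
print(env.search_frame(p,'blank')[:2])
q=w2pix(p,[(.57,-.405,.016)])[0].astype(int);print(q)
cv2.imwrite('pics/w6c.png',cv2.resize(p['image'][max(q[1]-75,0):q[1]+75,q[0]-100:q[0]+100],(800,600),interpolation=2));np.save('p6.npy',p,allow_pickle=True)
```

```text
(array([ 0.6067, -0.1073]), array([79.7, 80.1, 80.1, 80.6]), array([3.74, 3.36, 3.02, 3.25]))
(array([ 0.6066, -0.1077]), array([66. , 66.4, 66.1, 66.2]), array([3.2 , 3.11, 2.81, 3.21]))
(array([ 0.6065, -0.1081]), array([52.1, 51.8, 51.2, 51.6]), array([4.06, 3.63, 3.64, 3.32]))
0.97 (array([ 0.5684, -0.4066]), (51.3, 51.8), -39.08)
0.57 (array([ 0.5921, -0.243 ]), (34.3, 30.6), 0.21)
[]
[324 189]
```

View pics/w6c.png

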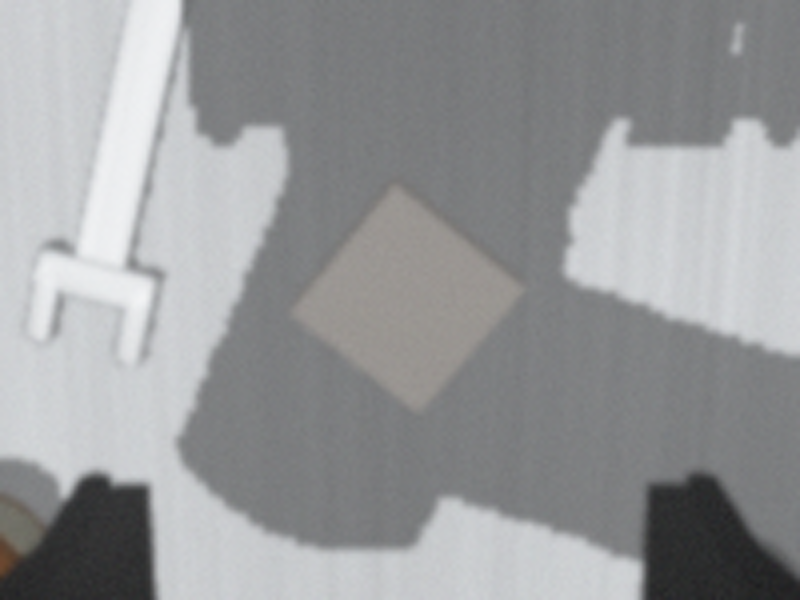

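Run:
```python
from h import *
bx,by=.5684,-.4066; yaw=-39.1
env.gripper_to(.8,25)
env.goto([bx,by,.2],[-90,0,yaw])
env.move_straight([bx,by,.02],rate=.25)
c=env.move_straight([bx,by,-.021],rate=.06,force_limit=5);print(c,env.read_state()['position'])
env.gripper_to(.4,25);print(env.read_state()['opening'])
env.move_straight([bx,by,.2],rate=.25)
env.goto([.6066,-.1077,.10],[-90,0,93.2])
p=env.grab_frame('wrist');s=env.read_state();print(s['opening'],s['position'],s['tool_rot'],s['clock'])
np.save('p7.npy',p,allow_pickle=True)
m=env.trace(p,'blank')
T=s['position']
if m:
    mk=m[0]['mask'];r,c=np.nonzero(mk);print(m[0]['score'],mk.sum(),r.min(),r.max(),c.min(),c.max())
Rt=R.from_euler('xyz',s['tool_rot'],degrees=True).as_matrix()
print('expected px',w2pix(p,[T+[0,0,h]+Rt@[a,0,b] for h in(.021,.037) for a,b in((-.025,-.025),(-.025,.025),(.025,-.025),(.025,.025))]).round(1).tolist())
cv2.imwrite('pics/w7c.png',cv2.resize(p['image'][150:300,220:420],(800,600),interpolation=2))
```

```text
False [ 0.56866029 -0.40680056 -0.02084293]
0.5681666888825384
0.5702891745896416 [ 0.60667152 -0.10823033  0.09990623] [-8.99954854e+01  6.94715794e-03  9.31340076e+01] 29.6917
0.77 6562 201 267 273 374
expected px [[277.9, 201.2], [370.4, 201.3], [281.2, 283.5], [366.8, 283.6], [273.6, 210.1], [374.8, 210.2], [277.6, 298.7], [370.5, 298.8]]
```

View pics/w7c.png

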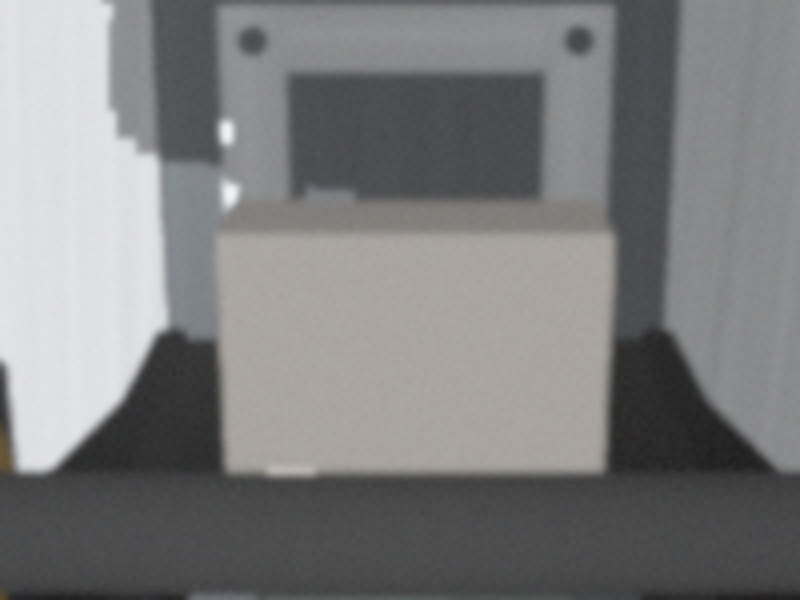

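Run:
```python
from h import *
p=np.load('p7.npy',allow_pickle=True).item()
y=np.array([-np.sin(np.radians(3.2)),np.cos(np.radians(3.2))])
for q,d in(([(283,160),(364.5,160)],.033),([(292,168.2),(356.2,168)],.0265)):
    w=pix2w(p,q,.026)[:,:2];print(w.mean(0)+y*d,np.linalg.norm(w[0]-w[1]),np.degrees(np.arctan2(*(w[0]-w[1])[::-1])))
X,Y=.6066,-.1072
env.move_straight([X,Y,.012],rate=.15)
c=env.move_straight([X,Y,-.0015],rate=.02,force_limit=6);s=env.read_state();print(c,s['position'],s['force'],s['clock'])
```

```text
[ 0.60677661 -0.10799368] 0.06612921916560423 3.177667064145766
[ 0.60648364 -0.10784438] 0.05240444360698006 3.3602939436376134
True [ 0.60631137 -0.1071608  -0.00075939] [-0.59488838 -0.03967683  3.91151623] 31.1
```

Run:
```python
from h import *
X,Y=.6066,-.1075
env.gripper_to(.72)
env.move_straight([X,Y,.10],rate=.25)
env.gripper_to(0)
for dx,dy in((0,0),(.015,-.015)):
    env.move_straight([X+dx,Y+dy,.048],rate=.25)
    c=env.move_straight([X+dx,Y+dy,.02],rate=.03,force_limit=8);s=env.read_state();print(c,s['position'],s['force'])
    env.move_straight([X+dx,Y+dy,.06],rate=.25)
env.gripper_to(.42)
p=look(.606,-.135,90,.15);m=env.trace(p,'blank');print(m[0]['score'],rect(p,m[0]['mask'],.036))
cv2.imwrite('pics/w8.png',p['image'])
for d in env.search_frame(p,'cap1'):print(d)
# cap near (.435,-.052): look
p=look(.433,-.085,90,.15);np.save('p8.npy',p,allow_pickle=True)
for d in env.trace(p,'cap1')[:4]:print(d['score'],rect(p,d['mask'],.030))
print(env.read_state()['clock'])
```

```text
False [ 0.60678719 -0.1075098   0.02018014] [ 0.50431042 -0.64789755 -0.34009709]
False [ 0.62182479 -0.12250006  0.02023472] [ 0.27901339 -0.52690323  0.20903496]Traceback (most recent call last):
  File "<stdin>", line 11, in <module>
IndexError: list index out of range
```

Run:
```python
from h import *
p=env.grab_frame('wrist');np.save('p8.npy',p,allow_pickle=True)
cv2.imwrite('pics/w8.png',p['image']);s=env.read_state();print(s['position'],s['clock'],s['opening'])
for t in('blank','used'):
  for d in env.trace(p,t)[:2]:print(t,d['score'],rect(p,d['mask'],.036))
```

```text
[ 0.60508379 -0.13482323  0.14858854] 38.3333 0.42160797454876064
blank 0.77 (array([ 0.6069, -0.1096]), (49.8, 53.1), 3.35)
used 0.18 (array([ 0.6955, -0.2948]), (7.2, 30.8), -1.49)
```

View pics/w8.png

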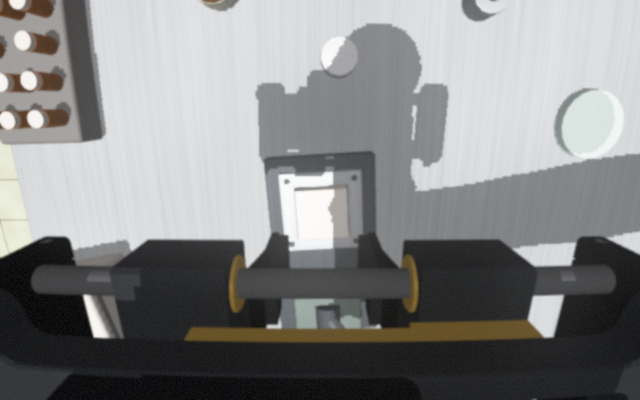

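```bash
cat >> h.py <<'E'
def cyl(p,mask,h,r=.017):
    """axis position of an upright cylinder (height h, radius r) from its mask: sides, and far edge of its top"""
    m=mask.astype(np.uint8); n,l,s,_=cv2.connectedComponentsWithStats(m)
    m=(l==1+np.argmax(s[1:,4])).astype(np.uint8)
    c=max(cv2.findContours(m,cv2.RETR_EXTERNAL,cv2.CHAIN_APPROX_NONE)[0],key=len).reshape(-1,2)
    w=pix2w(p,c,h)[:,:2]; o=np.array(p['position'])[:2]; d=w.mean(0)-o; d/=np.linalg.norm(d); n=np.array([-d[1],d[0]])
    a=(w-o)@d; b=(w-o)@n
    return o+d*(a.max()-r)+n*(b.max()+b.min())/2, (b.max()-b.min())*1000
E
python3 - <<'E'
from h import *
X,Y=.6066,-.1077
env.gripper_to(0)
env.goto([X,Y,.05],[-90,0,93])
env.move_straight([X,Y,.022],rate=.2)
c=env.move_straight([X,Y,-.004],rate=.03,force_limit=8);s=env.read_state();print(c,s['position'],s['force'])
env.move_straight([X,Y,.12],rate=.3);env.gripper_to(.6)
p=look(.555,.195,90,.27);np.save('p9.npy',p,allow_pickle=True)
q=w2pix(p,[(.555,.23,.175)])[0].astype(int);print(q)
x0,y0=q[0]-80,max(q[1]-60,0);print(x0,y0)
cv2.imwrite('pics/w9.png',cv2.resize(p['image'][y0:y0+120,x0:x0+160],(800,600),interpolation=2))
print(env.search_frame(p,'tube_mouth')[:2])
p=look(.433,-.085,90,.15)
for d in env.trace(p,'cap1')[:4]:print(d['score'],cyl(p,d['mask'],.030))
print(env.read_state()['clock'])
E
```

```text
True [ 0.60679369 -0.10768976  0.00609637] [-1.02056427  0.63296915  4.76660949]
[323 230]
243 170
[{'xyz': [0.5497, 0.23, 0.0901], 'score': 0.91}]
0.88 (array([0.45083053, 0.06101069]), np.float64(32.884870751841255))
0.77 (array([ 0.5903594 , -0.24971916]), np.float64(29.373274184432113))
0.56 (array([ 0.43110865, -0.04514573]), np.float64(31.452719960441673))
45.05
```

View pics/w9.png

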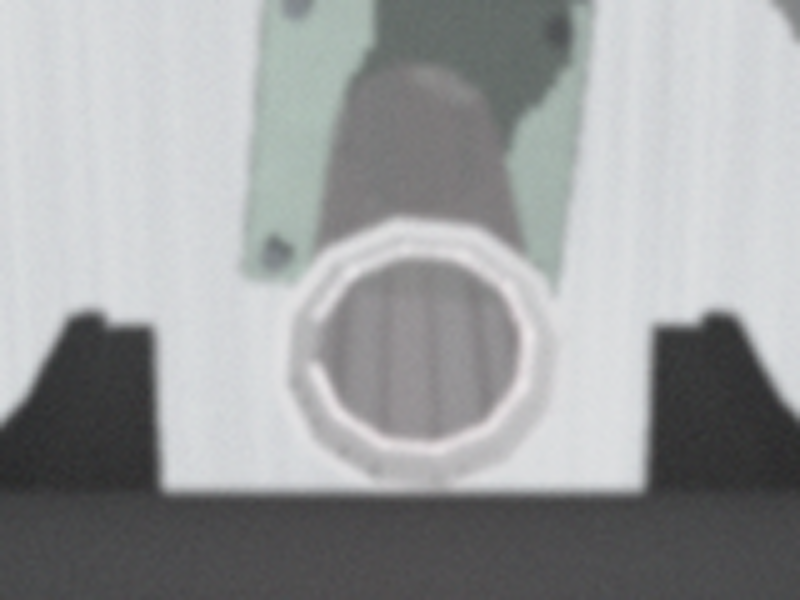

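```bash
sed -i 's/a.max()-r)+n/a.max()-(b.max()-b.min())\/2)+n/' h.py
cat >> h.py <<'E'
D=.030   # finger tips really lie this far behind the reported TCP
def pick_cap(x,y,yaw=90,n=''):
    """closer look, then grip the cap nearest (x,y), tips 13 mm above the bench"""
    env.gripper_to(.62,20)
    p=look(x,y-.03,yaw,.13)
    c=[cyl(p,d['mask'],.03) for d in env.trace(p,'cap1') if d['score']>.3]
    c=[k for k in c if 27<k[1]<40 and np.hypot(*(k[0]-[x,y]))<.06]
    if not c: cv2.imwrite(f'pics/miss{n}.png',p['image']); raise SystemExit('cap not seen')
    (x,y),w=min(c,key=lambda k:np.hypot(*(k[0]-[x,y]))); print('cap',x,y,w)
    env.goto([x,y,.06],[-90,0,yaw])
    h=env.move_straight([x,y,.013-D],rate=.15,force_limit=6)
    env.gripper_to(.2,20); s=env.read_state(); print(h,s['position'],s['opening'],s['clock'])
    assert .33<s['opening']<.45
    env.move_straight([x,y,.12],rate=.3); return env.read_state()['opening']
def to_tube(tx,ty,z,yaw=90):
    env.goto([tx,ty,.21],[-90,0,yaw]); return env.move_straight([tx,ty,z],rate=.1,force_limit=8)
E
python3 - <<'E'
from h import *
p=np.load('p9.npy',allow_pickle=True).item()
w=pix2w(p,[(327.4,240),(327.4-26.8,240),(327.4+26.8,240),(327.4,213.4),(327.4,266.6)],.175);print(w.round(4))
T=w[0]
print('opening',pick_cap(.432,-.045))
h=to_tube(T[0],T[1],.151);s=env.read_state();print(h,s['position'],s['opening'],s['force'])
pw=env.grab_frame('wrist')
a=pw['image'][170:320,220:420]; cv2.imwrite('pics/w10.png',cv2.resize(a,(800,600),interpolation=2)); print(s['clock'])
E
```

```text
[[0.5515 0.2394 0.175 ]
 [0.5766 0.2394 0.175 ]
 [0.5265 0.2395 0.175 ]
 [0.5516 0.2133 0.175 ]
 [0.5515 0.2669 0.175 ]]
cap 0.43164752876383694 -0.04445134876983302 31.869036825237526
False [ 0.43195884 -0.04436149 -0.01648181] 0.38405747542469904 47.2667
opening 0.3807953078358106
True [0.55086348 0.23854953 0.15108987] 0.3821180374080598 [-0.95162244  0.52247562  2.93040626]
49.6833
```

View pics/w10.png

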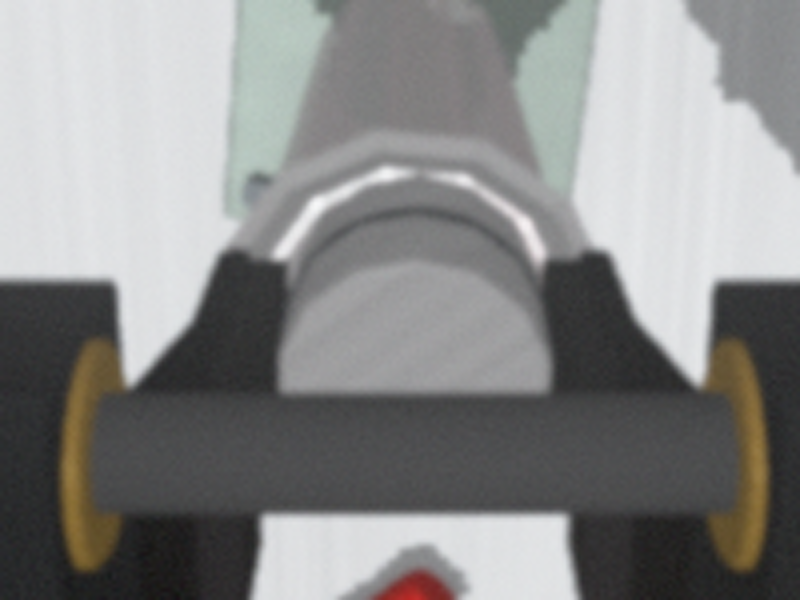

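Run:
```python
from h import *
p=env.grab_frame('wrist')
for r in(130,150,170,182,212,262):
    uv=[(323.7,170+r/4)]
    print(r,[round(pix2w(p,uv,z)[0][1],4) for z in(.145,.167,.175,.197)])
print(env.read_state()['position'],w2pix(p,[(.5515,.2385-.017,.167),(.5515,.2385-.017,.197)]))
sc=env.grab_frame('scene');q=w2pix(sc,[(.5515,.2394,.175)])[0].astype(int);print(q)
cv2.imwrite('pics/s10.png',cv2.resize(sc['image'][q[1]-30:q[1]+45,q[0]-50:q[0]+50],(800,600),interpolation=2))
print(w2pix(sc,[(.5515,.2394,z) for z in(.175,.02)])-q+[50,30])
```

```text
130 [np.float64(0.222), np.float64(0.2157), np.float64(0.2134), np.float64(0.207)]
150 [np.float64(0.2253), np.float64(0.2186), np.float64(0.2162), np.float64(0.2095)]
170 [np.float64(0.2286), np.float64(0.2215), np.float64(0.219), np.float64(0.2119)]
182 [np.float64(0.2306), np.float64(0.2233), np.float64(0.2207), np.float64(0.2134)]
212 [np.float64(0.2356), np.float64(0.2278), np.float64(0.2249), np.float64(0.2171)]
262 [np.float64(0.2442), np.float64(0.2354), np.float64(0.2322), np.float64(0.2234)]
[0.55084532 0.2386107  0.1510254 ] [[323.09787473 212.44925782]
 [323.11320261 231.77166219]]
[373 142]
[[50.00710496 30.46780953]
 [46.52282437 62.45281181]]
```

View pics/s10.png

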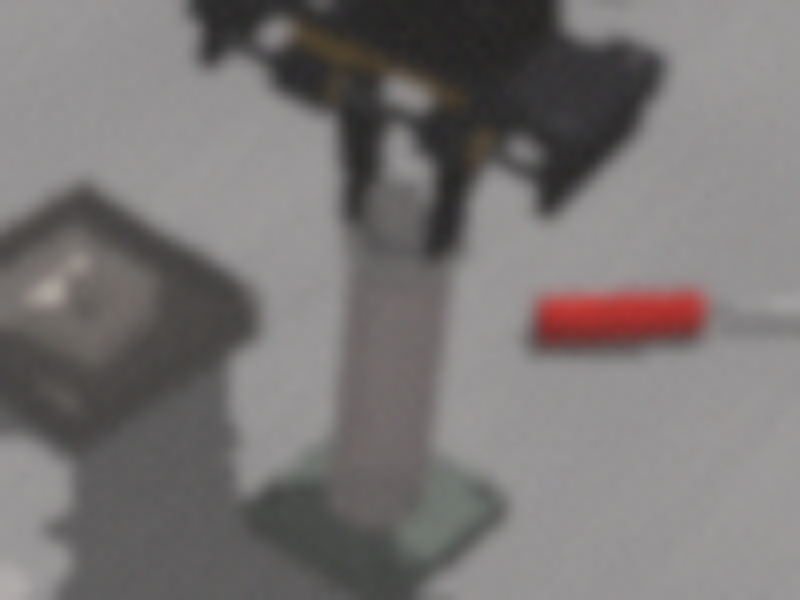

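```bash
cat >> h.py <<'E'
def release(tx,ty,o=.55):
    env.gripper_to(o); env.move_straight([tx,ty,.21],rate=.25)
def tube_view(name,tx=.5515,ty=.2395):
    """scene crop of the tube and wrist crop of its mouth, side by side"""
    p=look(tx,ty-.035,90,.27); q=w2pix(p,[(tx,ty,.175)])[0].astype(int)
    a=cv2.resize(p['image'][q[1]-45:q[1]+45,q[0]-60:q[0]+60],(400,300),interpolation=2)
    env.goto([.45,.1,.25],[-90,0,90]); sc=env.grab_frame('scene'); q=w2pix(sc,[(tx,ty,.1)])[0].astype(int)
    b=cv2.resize(sc['image'][q[1]-30:q[1]+30,q[0]-40:q[0]+40],(400,300),interpolation=2)
    cv2.imwrite(f'pics/{name}.png',np.hstack([a,b]))
    return sc
E
python3 - <<'E'
from h import *
tx,ty=.5515,.2393
release(tx,ty)
sc=tube_view('t1')
print([(np.round(d['xyz'],3).tolist(),round(d['score'],2)) for d in env.search_frame(sc,'cap1')],env.read_state()['clock'])
E
```

```text
[([0.463, 0.065, 0.025], 0.4)] 52.0
```

View pics/t1.png

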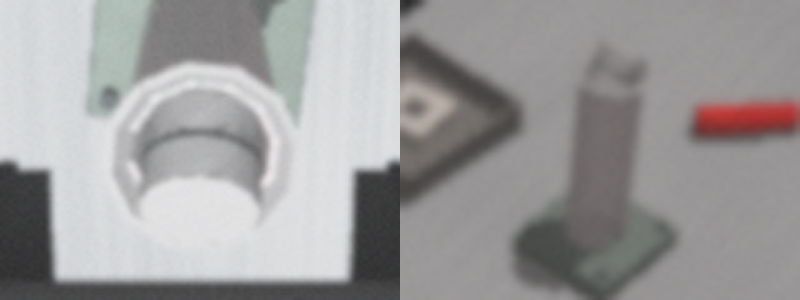

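Run:
```python
from h import *
p=look(.5515,.2045,90,.27); np.save('p11.npy',p,allow_pickle=True)
q=w2pix(p,[(.5515,.2395,.175)])[0].astype(int)
f=lambda u,v,z:pix2w(p,[(q[0]-60+u/3.333,q[1]-45+v/3.333)],z)[0][:2].round(4)
for n,u,v in(('top c',200,210),('top L',138,208),('top R',264,208),('top far',200,247),('top near',200,177),('ring L',112,158),('ring R',297,155),('ring near',207,62),('innerL',132,158),('innerR',275,158),('inner near',205,80),('line',200,132)):
    print(n,[f(u,v,z).tolist() for z in(.167,.175,.197)])
x0,y0=q[0]-60,q[1]-45
cv2.imwrite('pics/t2.png',cv2.resize(p['image'][y0:y0+90,x0:x0+120],(800,600),interpolation=2))
```

```text
top c [[0.5514, 0.2608], [0.5515, 0.2573], [0.5516, 0.2477]]
top L [[0.5694, 0.2602], [0.5689, 0.2567], [0.5677, 0.2471]]
top R [[0.5329, 0.2602], [0.5335, 0.2567], [0.5349, 0.2471]]
top far [[0.5514, 0.2726], [0.5515, 0.2687], [0.5516, 0.2582]]
top near [[0.5515, 0.2506], [0.5515, 0.2474], [0.5516, 0.2385]]
ring L [[0.5766, 0.2448], [0.5759, 0.2417], [0.5741, 0.2333]]
ring R [[0.5238, 0.2439], [0.5246, 0.2408], [0.5268, 0.2324]]
ring near [[0.5496, 0.2163], [0.5497, 0.214], [0.5499, 0.2076]]
innerL [[0.5709, 0.2448], [0.5704, 0.2417], [0.569, 0.2332]]
innerR [[0.5301, 0.2448], [0.5307, 0.2417], [0.5324, 0.2332]]
inner near [[0.5501, 0.2215], [0.5502, 0.2191], [0.5504, 0.2123]]
line [[0.5515, 0.2369], [0.5515, 0.234], [0.5516, 0.2262]]
```

View pics/t2.png

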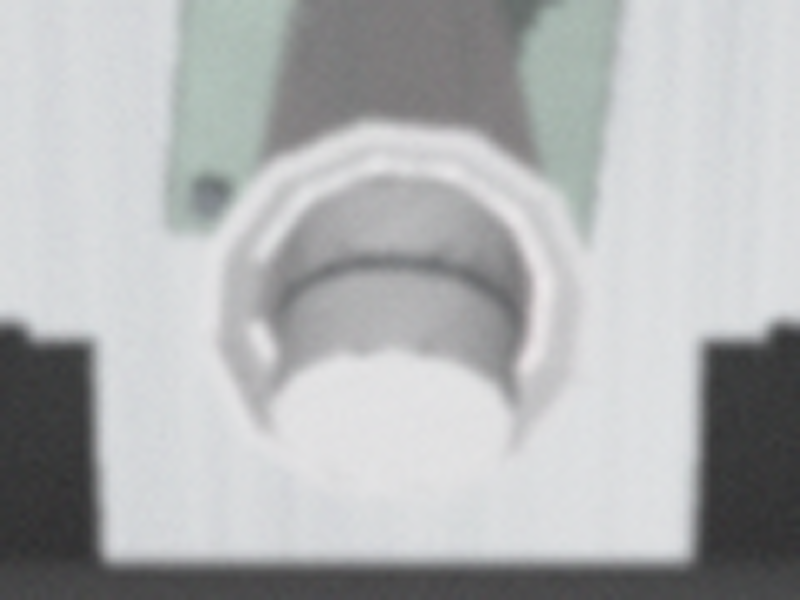

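Run:
```python
from h import *
env.gripper_to(0)
env.goto([.5505,.234,.20],[-90,0,90])
c=env.move_straight([.5505,.234,.150],rate=.03,force_limit=12);s=env.read_state();print(c,s['position'],s['force'],s['clock'])
env.move_straight([.5505,.234,.21],rate=.25)
p=look(.5505,.2065,90,.27);q=w2pix(p,[(.5505,.2415,.175)])[0].astype(int);x0,y0=q[0]-60,q[1]-45;print(x0,y0)
np.save('p12.npy',p,allow_pickle=True)
cv2.imwrite('pics/t3.png',cv2.resize(p['image'][y0:y0+90,x0:x0+120],(800,600),interpolation=2))
```

```text
True [0.55100279 0.23204806 0.16285289] [ 0.32559985 -1.49080493  2.45490032] 55.3083
264 184
```

```bash
cat >> h.py <<'E'
def capinfo(p,near,t='cap1'):
    """masks near a pixel: score, area, bbox"""
    for d in env.trace(p,t)[:5]:
        r,c=np.nonzero(d['mask'])
        if len(r) and abs(r.mean()-near[1])<50 and abs(c.mean()-near[0])<50: print(' ',t,round(d['score'],2),len(r),'rows',r.min(),r.max(),'cols',c.min(),c.max())
def ascii(p,u0,v0,w=60,h=40,s=2):
    g=cv2.resize(cv2.cvtColor(p['image'],cv2.COLOR_BGR2GRAY)[v0:v0+h*s,u0:u0+w*s],(w,h),interpolation=cv2.INTER_AREA)
    for i,r in enumerate(g): print(f'{v0+i*s:4d}',''.join(' .:-=+*#%@'[int(v)*10//256] for v in r))
E
python3 - <<'E'
from h import *
p=env.grab_frame('wrist');q=w2pix(p,[(.5505,.2415,.175)])[0].astype(int);print(q)
capinfo(p,q)
ascii(p,q[0]-50,q[1]-36,100,60,1)
E
```

```text
[323 229]
  cap1 0.76 752 rows 209 235 cols 305 340
 193 %%%%%%%%%%%%%%%##*###########**++=================================++*************##%%%%%%%%%%%%%%%%%
 194 %%%%%%%%%%%%%%%#**##########***+++================================++**************#%%%%%%%%%%%%%%%%%
 195 %%%%%%%%%%%%%%%##*#########****+++===============================+++*************##%%%%%%%%%%%%%%%%%
 196 %%%%%%%%%%%%%%%#############***++++===============================++*************##%%%%%%%%%%%%%%%%%
 197 %%%%%%%%%%%%%%%#############**++++================================++*************##%%%%%%%%%%%%%%%%%
 198 %%%%%%%%%%%%%%%###########*#**++++=================================++***********##%%%%%%%%%%%%%%%%%%
 199 %%%%%%%%%%%%%%%#############**++++=======+=++++++==================++***********##%%%%%%%%%%%%%%%%%%
 200 %%%%%%%%%%%%%%##*###########**++=======++++***+++++++++++++=======+=+***********##%%%%%%%%%%%%%%%%%%
 201 %%%%%%%%%%%%%%##**########*#**+++====++++*########*******+++++=====++***********##%%%%%%%%%%%%%%%%%%
 202 %%%%%%%%%%%%%%##**########***+++=+++++**##%%%%%%%%%%#######**++=====+***********##%%%%%%%
[... 4611 characters left out ...]
............:-==:..............................:.:....:..:.:....
 247 .:...:..::..:.:................:...............::-==::.................................:.:...:.:....
 248 .............::....:..........:.................:-=-:.....................:....:..:.:...............
 249 :..................:............................:-==:...................................:..........:
 250 ...............:......:.........................:-==:....................::.........................
 251 ................:........:......................:-==:...............................................
 252 ................................................:-=-:...............................................
```

Run:
```python
from h import *
env.goto([.5505,.232,.19],[-90,0,90])
env.move_straight([.5505,.232,.17],rate=.1)
c=env.move_straight([.5505,.232,.147],rate=.02,force_limit=28);s=env.read_state();print(c,s['position'],s['force'],s['clock'])
env.move_straight([.5505,.232,.21],rate=.25); env.gripper_to(.6)
p=look(.5505,.2065,90,.27);q=w2pix(p,[(.5505,.2415,.175)])[0].astype(int)
capinfo(p,q)
ascii(p,q[0]-40,q[1]-30,80,60,1)
```

```text
False [0.55058067 0.23206694 0.14714536] [-0.35444772 -0.54748413 -0.3238078 ] 58.25
 198 %%%%%%#############**+++=++=++++++++++++++++++++++++++===+++***********##%%%%%%%
 199 %%%%%%############***+++++++++++*************+++++++++====++***********##%%%%%%%
 200 %%%%%%############**++++==++++**##%%%%########*****+++===+++***********#%%%%%%%%
 201 %%%%%##*##########**++++++++**##%%%%%%%%%%%%%%%%###**+++++++***********#%%%%%%%%
 202 %%%%%##*##########**+++++**###%%%%%%%%%%%%%%%%%%%%%##*++++++**********##%%%%%%%%
 203 %%%%%#**##########**++++*##%%%%%%%%#%%%%%%%%%%%%%%%%%#**+++++*********#%%%%%%%%%
 204 %%%%%#**#######*#******##%%%%%%%%#%%%%%#%%%%%%%#%%%%%%##*++++*********#%%%%%%%%%
 205 %%%%%#**#########***###%%%%%%%###%%%%%%%%%%%%%%%%%%%%%%%#*+++*********#%%%%%%%%%
 206 %%%%%#*####****#####%%%%%%%####%%%%%%%%%%%%%%%%%%%%%%%%%%#************#%%%%%%%%%
 207 %%%%%#*###*******##%%%%%%%##%%%%%%%##########%%%%%%%#%%%%%##**********#%%%%%%%%%
 208 %%%%%##****+++***#%%%%%##%%%%%%%##************#%%%%%%%%%%%%%####******#%%%%%%%%%
 209 %%%%%##***+===+*##%%%###%%%%%%#***++++++++++++**##%%%%%%%%%%%%##
[... 3444 characters left out ...]
%%%%%%%%%%%%
 250 %%%%%%%%%%%%%%%%%%%%%%%%%%%#****####################%%%%%%%%%%%%%%%%%%%%%%%%%%%%
 251 %%%%%%%%%%%%%%%%%%%%%%%%%%%%##*###################%%%%%%%%%%%%%%%%%%%%%%%%%%%%%%
 252 %%%%%%%%%%%%%%%%%%%%%%%%%%%%%%##################%%%%%%%%%%%%%%%%%%%%%%%%%%%%%%%%
 253 %%%%%%%%%%%%%%%%%%%%%%%%%%%%%%%%%%%%%%#######%%%%%%%%%%%%%%%%%%%%%%%%%%%%%%%%%%%
 254 %%%%%%%%%%%%%%%%%%%%%%%%%%%%%%%%%%%%%%%%%%%%%%%%%%%%%%%%%%%%%%%%%%%%%%%%%%%%%%%%
 255 %%%%%%%%%%%%%%%%%%%%%%%%%%%%%%%%%%%%%%%%%%%%%%%%%%%%%%%%%%%%%%%%%%%%%%%%%%%%%%%%
 256 %%%%%%%%%%%%%%%%%%%%%%%%%%%%%%%%%%%%%%%%%%%%%%%%%%%%%%%%%%%%%%%%%%%%%%%%%%%%%%%%
 257 %%%%%%%%%%%%%%%%%%%%%%%%%%%%%%%%%%%%%%%%%%%%%%%%%%%%%%%%%%%%%%%%%%%%%%%%%%%%%%%%
```

Run:
```python
from h import *
p=env.grab_frame('wrist');q=w2pix(p,[(.5505,.2415,.175)])[0];print(q,env.read_state()['position'])
u0=int(q[0])-40
for n,pts,zs in(('hole',[(u0+20.5,225.5),(u0+58.3,225.5),(u0+40,207.8),(u0+40,243.7)],(.165,.169,.175)),('outer',[(u0+13,226),(u0+66,226),(u0+40,199.8),(u0+40,253)],(.172,.175))):
    for z in zs:
        w=pix2w(p,pts,z)[:,:2];print(n,z,'cx',(w[0]+w[1])[0]/2,'cy',(w[2]+w[3])[1]/2,'size',(w[0]-w[1])[0],(w[3]-w[2])[1])
```

```text
[323.15350065 229.71680417] [0.54982416 0.20637301 0.26870883]
hole 0.165 cx 0.5512168840275811 cy 0.2415634275108274 size 0.036067802299695306 0.036420193624683905
hole 0.169 cx 0.5512083562837979 cy 0.24009326200786388 size 0.035582359211319026 0.0359300076375943
hole 0.175 cx 0.5511955646681233 cy 0.23788801375341856 size 0.034854194578754605 0.0351947286569598
outer 0.172 cx 0.5511090581524799 cy 0.23998670546160272 size 0.049412816808918514 0.052791963648864515
outer 0.175 cx 0.5511036227577037 cy 0.2388737841073712 size 0.0489019930439899 0.052246206669792294
```

```bash
sed -i 's/\.013-D\],rate=.15/.016-D],rate=.15/' h.py
cat >> h.py <<'E'
OFF=[(0,0),(0,2),(0,-2),(2,0),(-2,0),(0,4),(2,2),(-2,2),(2,-2),(-2,-2),(0,-4),(3,0),(-3,0)]
def insert(tx,ty,ztop,zend,fl=5,yaw=90,ok=.0012):
    """lower into the tube mouth, with a search over small offsets; True once zend is reached"""
    env.goto([tx,ty,ztop+.03],[-90,0,yaw])
    for dx,dy in OFF:
        x,y=tx+dx/1000,ty+dy/1000
        env.move_straight([x,y,ztop],rate=.1); env.dwell(.15)
        c=env.move_straight([x,y,zend],rate=.03,force_limit=fl); s=env.read_state()
        print('try',dx,dy,c,s['position'].round(4),s['force'].round(1))
        if not c: return x,y
    return None
E
python3 - <<'E'
from h import *
pick_cap(.455,.062)
r=insert(.551,.241,.166,.148); print(r,env.read_state()['clock'])
if r:
    release(*r); env.gripper_to(.6)
    p=look(.5505,.2065,90,.27);q=w2pix(p,[(.5505,.2415,.175)])[0];capinfo(p,q);ascii(p,int(q[0])-40,int(q[1])-34,40,30,2);print(env.read_state()['clock'])
E
```

```text
cap 0.4521987868031155 0.07531210339029092 32.63562412670569
False [ 0.45250035  0.07547618 -0.01344606] 0.38100008563899385 63.1667
try 0 0 False [0.5511 0.2411 0.148 ] [-0.   0.  -0.3]
(0.551, 0.241) 65.9583
  cap1 0.66 70 rows 208 213 cols 317 331
 194 %%%######**++++++++****+*+==+*******#%%%
 196 %%%######**++++++++****+**+=++******%%%%
 198 %%%######*+++++++******+**+=++******%%%%
 200 %%%######*++++**##%#%####*++=+*****#%%%%
 202 %%#*#####*+++*%%%%%%%%%%%%#+++*****#%%%%
 204 %%#*#####**#%%%%#%%%%%%%%%%#*+*****#%%%%
 206 %%###***##%%%%%%%%%%%%%%%%%%#******#%%%%
 208 %%##*+++#%%#%%%%##***###%%%%%%##***%%%%%
 210 %%#**+=+%%##%##**********#%%%%%%#*#%%%%%
 212 %%#**++#%%#%#+++++++++++++*%%%%%#*#%%%%%
 214 %%#***#%%#%%*++++++++++++++*%%#%#*#%%%%%
 216 %%%###%%##%*++++++++++++++++#%#%%##%%%%%
 218 %%%%%%%##%#+++++++++++++++++*%%#%#%%%%%%
 220 %%%%%%%###*++++++++++++++++++#%#%%%%%%%%
 222 %%%%%%%##*+++++++++++++++++++*%%#%%%%%%%
 224 %%%%%%%##*+++++++++++++++++++*%%#%%%%%%%
 226 %%%%%%%##*+++++++++++++++++++*%%#%%%%%%%
 228 %%%%%%###*+++++++++++++++++++*%##%%%%%%%
 230 %%%%%%###%*++++++++++++++++++#%##%%%%%%%
 232 %%%%%%#*#%#+++++++++++++++++*%%##%%%%%%%
 234 %%%%%%%*#%%*++++++++++++++++#%%##%%%%%%%
 236 %%%%%%%#*#%#+++++++++++++++*%%##%%%%%%%%
 238 %%%%%%%%##%%#*+++++++++++++#%###%%%%%%%%
 240 %%%%%%%%#*#%%#*+++++++++**#%###%%%%%%%%%
 242 %%%%%%%%%*###%%*++++++**#%%%###%%%%%%%%%
 244 %%%%%%%%%##*##%%%######%%%####%%%%%%%%%%
 246 %%%%%%%%%%##*###%%%%%%%######%%%%%%%%%%%
 248 %%%%%%%%%%%%#**#############%%%%%%%%%%%%
 250 %%%%%%%%%%%%%##*##########%%%%%%%%%%%%%%
 252 %%%%%%%%%%%%%%%########%%%%%%%%%%%%%%%%%
67.8417
```

Run:
```python
from h import *
env.goto([.5,.0,.25],[-90,0,90])
pick_cap(.592,-.25)
r=insert(.551,.241,.166,.148); print(r,env.read_state()['clock'])
if r:
    release(*r); env.gripper_to(.6)
    p=look(.5505,.2065,90,.27);q=w2pix(p,[(.5505,.2415,.175)])[0];capinfo(p,q);ascii(p,int(q[0])-40,int(q[1])-34,40,30,2)
    env.goto([.42,.0,.25],[-90,0,90])
    for n in('scene','top'):
        sc=env.grab_frame(n)
        for t in('cap1','follower','used','blank'):print(n,t,[(np.round(d['xyz'],3).tolist(),round(d['score'],2)) for d in env.search_frame(sc,t)][:4])
    print(env.read_state()['clock'])
```

```text
cap 0.5907769018095832 -0.25308424862275924 31.898499641238676
False [ 0.59121995 -0.25317448 -0.01321953] 0.3800753243446497 71.8417
try 0 0 False [0.5511 0.2411 0.1481] [-0.9  0.8 -0.6]
(0.551, 0.241) 75.6167
  cap1 0.53 220 rows 209 221 cols 312 335
 194 %%%######**+===++++***++====+*******#%%%
 196 %%%######**++=++**+****+++==++******%%%%
 198 %%%######*+++++********+*++=++*****#%%%%
 200 %%%######*++++*#%%%%%%###*++++*****#%%%%
 202 %%#*#####*++*#%%%%%%%%%%%%#+++*****#%%%%
 204 %%#*#####**#%%%%%%%%%%%%%%%#*+*****#%%%%
 206 %%#*#***##%%%%%%@@@@@@@@%%%%#******#%%%%
 208 %%##*+++#%%#%%%%@@@@@@@@@@%%%%##***%%%%%
 210 %%#**+=+%%##%%###%@@@@@@@@@%%%%%#*#%%%%%
 212 %%#**++#%%#%#*****#%@@@@@@%%%%%%#*#%%%%%
 214 %%#***#%%#%%*++*****%%%%%#+*%%#%#*#%%%%%
 216 %%%###%%##%*++++*********+++#%#%%##%%%%%
 218 %%%%%%%##%#++++++******+++++*%%#%#%%%%%%
 220 %%%%%%%###*++++++++++++++++++#%#%%%%%%%%
 222 %%%%%%%##*+++++++++++++++++++*%%#%%%%%%%
 224 %%%%%%%##*+++++++++++++++++++*%%#%%%%%%%
 226 %%%%%%%##*+++++++++++++++++++*%%#%%%%%%%
 228 %%%%%%###*+++++++++++++++++++*%##%%%%%%%
 230 %%%%%%###%*++++++++++++++++++#%##%%%%%%%
 232 %%%%%%#*#%#+++++++++++++++++*#%##%%%%%%%
 234 %%%%%%%##%%*++++++++++++++++#%%##%%%%%%%
 236 %%%%%%%#*#%#+++++++++++++++*%%###%%%%%%%
 238 %%%%%%%%##%%#*+++++++++++++#%###%%%%%%%%
 240 %%%%%%%%#*#%%#*+++++++++**#%###%%%%%%%%%
 242 %%%%%%%%%####%%*+*++++**#%%%###%%%%%%%%%
 244 %%%%%%%%%##*##%%%######%%%####%%%%%%%%%%
 246 %%%%%%%%%%#***##%%%%%%%######%%%%%%%%%%%
 248 %%%%%%%%%%%%#**#############%%%%%%%%%%%%
 250 %%%%%%%%%%%%%##*##########%%%%%%%%%%%%%%
 252 %%%%%%%%%%%%%%%########%%%%%%%%%%%%%%%%%
scene cap1 [([0.776, 0.123, 0.058], 0.22)]
scene follower []
scene used [([0.562, 0.227, 0.055], 0.66)]
scene blank []
top cap1 [([0.558, 0.248, 0.108], 0.58)]
top follower [([0.46, -0.307, 0.032], 0.49)]
top used []
top blank [([0.606, -0.106, 0.036], 0.59)]
78.9667
```

Run:
```python
from h import *
env.gripper_to(.5,25)
p=look(.462,-.335,90,.17)
ok=False
for d in env.trace(p,'follower')[:3]:
    m=d['mask'].astype(np.uint8);n,l,s,_=cv2.connectedComponentsWithStats(m);m=l==1+np.argmax(s[1:,4])
    r,c=np.nonzero(m);w=pix2w(p,np.c_[c,r],0.)
    i=np.argmin(w[:,1]);y=w[i,1]+.017
    w3=pix2w(p,np.c_[c,r],.03);x=(w3[:,0].max()+w3[:,0].min())/2
    print(d['score'],m.sum(),'x',x,'w',np.ptp(w3[:,0]),'y',y,'far@.06',pix2w(p,np.c_[c,r],.06)[:,1].max()-.007)
print(env.search_frame(p,'follower')[:2],env.read_state()['clock'])
```

```text
0.64 896 x 0.4582090633273858 w 0.031651994348027346 y -0.3058013329193353 far@.06 -0.3090737011001908
[{'xyz': [0.4605, -0.3138, 0.0287], 'score': 0.79}] 80.925
```

Run:
```python
from h import *
x,y=.4588,-.307
env.goto([x,y,.08],[-90,0,90])
h=env.move_straight([x,y,.008],rate=.12,force_limit=6);print(h,env.read_state()['position'])
env.gripper_to(0,30);s=env.read_state();print(s['opening'])
if s['opening']>.1:
    env.move_straight([x,y,.22],rate=.3);s=env.read_state();print(s['opening'],s['force'])
    env.goto([.55,-.0,.25],[-90,0,90])
    r=insert(.551,.241,.188,.150,fl=6);print(r,env.read_state()['clock'])
    if r:
        env.gripper_to(.36); env.move_straight([*r,.24],rate=.25); env.dwell(.3)
        env.gripper_to(.6)
        p=look(.5505,.2065,90,.27);q=w2pix(p,[(.5505,.2415,.175)])[0];capinfo(p,q,'follower');capinfo(p,q);ascii(p,int(q[0])-40,int(q[1])-34,40,30,2)
        print(env.search_frame(p,'follower')[:2],env.read_state()['clock'],w2pix(p,[(.551,.2405,z) for z in(.14,.17,.2)]))
```

```text
False [ 0.45994127 -0.30764207  0.00917308]
0.15143024810233496
0.15225015988332366 [-0.04258935 -0.22328827 -2.92615442]
try 0 0 False [0.5512 0.2411 0.1503] [-0.   0.7 -2.8]
(0.551, 0.241) 87.8417
  follower 0.74 528 rows 209 232 cols 308 338
 194 %%#######*++================+******#%%%%
 196 %%#######*++===============++******#%%%%
 198 %%#######*++===++++++++=====+******#%%%%
 200 %%#######*+++++*#####***++==++*****#%%%%
 202 %%#######*+++*#%%%%%%%%%%#*+++*****#%%%%
 204 %%#*####***#%%%%#%%%%%%%%%#*++****#%%%%%
 206 %%###****#%%%%%%%@%%%%%%%%%%#*****#%%%%%
 208 %%#**++*#%%#%%@@@%***##%@%%%%##***#%%%%%
 210 %%#*+==*%%#%@@@@@#===++#@@%%%%%#**#%%%%%
 212 %%#*++*#%##@@@@@%+====+#@@@@%#%#**#%%%%%
 214 %%#***#%%#%%@@@@#=====+%@@@%%#%%#*#%%%%%
 216 %%####%%#%%#@@@@*=====*@@@@#%%#%%#%%%%%%
 218 %%%%%%%##%**%@@@*+**+=+%@@%*#%#%%#%%%%%%
 220 %%%%%%%###++#@@%#%@@%#*%@@%**%%#%%%%%%%%
 222 %%%%%%###*+++%@@%@@@@@%%@@#++#%#%%%%%%%%
 224 %%%%%%##**+++*#%@@@@@@@@@%*++#%##%%%%%%%
 226 %%%%%%##**+++++*@@@@@@@%%*+++#%##%%%%%%%
 228 %%%%%%###*+++++*%@@@@@%#*++++%%##%%%%%%%
 230 %%%%%%##%#++++++*%@@%%*+++++*%%##%%%%%%%
 232 %%%%%%###%*++++++*##**++++++*%%#%%%%%%%%
 234 %%%%%%#*#%#++++++++++++++++*#%%#%%%%%%%%
 236 %%%%%%%###%*+++++++++++++++*%%##%%%%%%%%
 238 %%%%%%%#*#%#*+++++++++++++*%%###%%%%%%%%
 240 %%%%%%%%###%%*++++++++++**%%###%%%%%%%%%
 242 %%%%%%%%#*##%%#*++++++**#%%###%%%%%%%%%%
 244 %%%%%%%%%#**##%%###**##%%%####%%%%%%%%%%
 246 %%%%%%%%%%#**##%%%%%%%%######%%%%%%%%%%%
 248 %%%%%%%%%%%##**#############%%%%%%%%%%%%
 250 %%%%%%%%%%%%%#**##########%%%%%%%%%%%%%%
 252 %%%%%%%%%%%%%%#########%%%%%%%%%%%%%%%%%
[{'xyz': [0.5479, 0.2375, 0.1387], 'score': 0.72}] 90.4917 [[324.55704468 215.90837599]
 [324.53917807 225.99737556]
 [324.51748015 238.12032438]]
```

Run:
```python
from h import *
p=look(.5,.235,90,.2)
p=look(.357,.235,90,.15);m=env.trace(p,'used')
for d in m[:2]:print('used',d['score'],rect(p,d['mask'],.020))
print(env.search_frame(p,'used')[:1])
p=look(.606,-.135,90,.18);m=env.trace(p,'blank')
for d in m[:1]:print('blank',d['score'],rect(p,d['mask'],.036))
print('tip',env.search_frame(p,'lever_tip')[:1])
env.gripper_to(0)
env.goto([.51,-.001,.16],[-90,0,93]); env.move_straight([.51,-.001,.077],rate=.2)
env.dwell(.2)
c=env.move_straight([.627,.0048,.077],rate=.06,force_limit=10);s=env.read_state();print(c,s['position'],s['force'],s['clock'])
env.move_straight([.56,.001,.077],rate=.1); env.move_straight([.56,.001,.2],rate=.25)
p=look(.62,-.06,90,.25)
print('tip',env.search_frame(p,'lever_tip')[:2])
```

```text
used 0.71 (array([0.357 , 0.2708]), (50.0, 53.4), 0.12)
[{'xyz': [0.3581, 0.268, 0.0206], 'score': 0.59}]
blank 0.85 (array([ 0.607 , -0.1095]), (50.6, 52.9), 2.75)
tip [{'xyz': [0.5844, -0.005, 0.0841], 'score': 0.75}]
True [0.61609103 0.00401223 0.07560549] [-0.38728456 -0.4347637   0.43646201] 97.775
tip [{'xyz': [0.6219, -0.0034, 0.0911], 'score': 0.64}]
```

Run:
```python
from h import *
env.goto([.57,.001,.16],[-90,0,93]); env.move_straight([.57,.001,.077],rate=.2); env.dwell(.3)
c=env.move_straight([.632,.005,.077],rate=.02,force_limit=9);s=env.read_state();print(c,s['position'],s['force'],s['clock'])
env.move_straight([.56,.001,.077],rate=.1); env.move_straight([.56,.001,.25],rate=.25)
p=look(.42,-.1,90,.3)
for n in('scene','top'):
    sc=env.grab_frame(n);print(n,'tip',[(np.round(d['xyz'],3).tolist(),round(d['score'],2)) for d in env.search_frame(sc,'lever_tip')][:2])
    for t in('cap1','follower','used','blank'):print(t,[(np.round(d['xyz'],3).tolist(),round(d['score'],2)) for d in env.search_frame(sc,t)][:2])
```

```text
True [0.61613278 0.00379497 0.07603872] [-0.70202181 -0.71624752 -0.78153327] 103.2917
scene tip [([0.64, 0.002, 0.115], 0.64)]
cap1 []
follower []
used [([0.364, 0.267, 0.021], 0.69)]
blank [([0.609, -0.111, 0.034], 0.59)]
top tip []
cap1 []
follower [([0.552, 0.239, 0.142], 0.44)]
used [([0.356, 0.27, 0.022], 0.46)]
blank [([0.604, -0.109, 0.036], 0.53), ([0.551, 0.242, 0.142], 0.34)]
```

The lever stops at the same place on both pushes. Its ball is seen at x = 0.640, and the far stop should be at 0.639. Everything else is confirmed, so I'm handing the job in.

```bash
python3 -c "
from workcell import env
env.close_job(); print(env.read_state()['clock'])"
```

```text
the job is handed in; nothing more can be done
the job is handed in; nothing more can be done
```

The job is done and handed in at about 104 s on the robot's clock, within the 210 s limit.

**Final checks:**
- **Used blank:** it lies flat in the grey tray, seen at about (0.357, 0.271) with its top at about 0.02 m.
- **Fresh blank:** it is seated in the die. After placing it I touched its top with the shut fingers, and the height matched a blank fully home (0.036 m). Later views still showed it square in the die.
- **Capsules:** I found three on the bench and loaded all three. The stack top read 0.108 m against 0.110 m expected. No capsules were seen on the bench afterwards.
- **Follower:** it stands stem up on the stack. Its top showed at the expected height (0.14 m body, 0.17 m stem).
- **Lever:** I threw it last, and a second push met the stop at the same point. The ball was seen at x = 0.640, against 0.639 expected.

**What went wrong or disagreed:**
- **Finger tips:** they actually sit about 30 mm behind the reported TCP, so my first grasp closed on air above the used blank. I corrected for this after that.
- **First capsule:** it caught tilted in the tube's flare, and I pushed it home with the shut fingers. The other two and the follower went in on the first try.
- **Tube size:** its width measured 5–10% under the stated size in the pictures.
- **Lever ball:** the wrist camera gave a poor position for it after the throw, and the top camera did not see it. The far-stop reading rests on the scene camera and the two pushes.
- **Pictures:** I used all 16 allowed views before the first capsule was home, so later checks used the networks, a text print-out of the tube mouth and contact readings.

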